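Pump up the bench air clamp and shut its valve

TASK

Pump up the air clamp that holds the two glued strips: press the round black knob all the way down and let it spring back up, again and again, until the red indicator pin next to it stands fully out and its green foot shows; do not touch the pin itself. Then push the yellow-tipped valve lever over, away from the robot and towards the strips, as far as it goes to lock the pressure in. Leave the knob up and everything else on the bench where it stands.

Things in the scene. Friction and masses are not known exactly. Their poses are not given: they have to be found in the camera images.
- clamp: Air clamp, bolted down: grey plate 300 x 300 x 12 mm carrying pump, blue pin block, lever and two wooden strips. Origin on the table; x axis points from the lever side towards the strips, z up; yaw varies. In its frame (mm): plate x -110 to 190, y +-150; knob axis (0, 90); pin (30, 20); lever pivot (0, -90, 34); strips x 96 to 185, top 32; clamp arm x 57 to 149, y 73 to 107, up to 114.
- knob_top (a point): Centre of the flat top (radius 24 mm) of the black pump knob, a mushroom knob of 60 mm diameter and 19 mm height on a 18 mm steel rod above the aluminium barrel (62 mm wide). 145 mm above the table when up, 125 mm when fully down.
- plunger (a joint): Pump stroke in m: 0 = knob up, 0.020 = fully down. A spring pushes it up: about 6 N to start, 14 N at the bottom (more when pressed fast); it rises by itself when let go (in about 0.2 s).
- pin_tip (a point): Top of the red indicator pin, 12 mm diameter, standing up out of a brass collar (26 mm wide, top 64 mm above the table) on the blue block. 66 mm above the table when in, 91.5 mm when fully out. Not to be touched.
- pin (a joint): How far the pin is out, in m: 0 = in, 0.026 = fully out (its stop). Starts between 0 and 0.007. Each full down stroke of the knob drives it out by 5 to 6 mm, shorter strokes by less; it stays while the knob rises, so 3 to 5 full strokes are needed. Further strokes after that do no harm.
- valve_tip (a point): Centre of the yellow ball (26 mm diameter) on the valve lever, a 10 mm steel rod 80 mm long from the pivot, on a blue block 70 (x) by 50 (y) mm, top 37 mm above the table. Open, it leans to the clamp's -x (ball 38 mm to the -x side of the pivot, 104 mm above the table); shut, as far to +x.
- valve (a joint): Angle of the valve lever in rad: 0 = open, leaning to the clamp's -x; 1.0 = shut, leaning to +x. It starts between 0 and 0.15 and stays where it is left; about 1 N at the ball moves it.
- screw_jar: Bystander: amber jar, 36 mm diameter, 50 mm high, standing loose on the clamp's plate. Origin: centre of its underside.
- fitting: Bystander: brass ring, 30 mm diameter, 22 mm high, loose on the clamp's plate. Origin: centre of its underside.
- glue: Bystander: white glue bottle, 56 mm diameter, 160 mm high. Origin: centre of its underside.
- paint_can: Bystander: can with green band, 84 mm diameter, 110 mm high. Origin: centre of its underside.
- hammer: Bystander: hammer lying on the table.
- screwdriver: Bystander: screwdriver with green handle lying on the table.
- offcut: Bystander: wooden block 90 x 45 x 30 mm. Origin: centre of its underside.

How it is judged:
By the outcome, as a careful person would: the job done as asked, in the order asked, and still so for the second after the job is handed in, with the robot touching nothing.
It also fails if it takes over 48 s, if anything falls off the work surface, if the arm or the gripper's body presses on something with over 40 N, if the wrist force passes 120 N, or if a joint passes its speed limit or range.

ROBOT

A 7-joint arm with a two-finger parallel gripper is mounted at the origin on the work surface. World frame = base frame: x ahead of the robot, y to its left, z up, the work surface at z = 0. Lengths are in mm, angles in rad, forces in N, time in s.
With the tool pointing down it reaches from about 425 to 875 mm from the base axis. Payload 4.7 kg.
Tool frame: the origin (TCP) lies at the very end of the fingers, on their centre line; the grasp point (between the pads) lies 19 mm behind it; y points along the fingers, z is the direction in which the jaws open and shut, and the axes are right-handed (so a half turn about y gives the same grasp; the last joint's range is limited). The gripper opens to 87 mm and grips with 3 to 60 N. Pads are 19 mm wide; open, the fingers measure 117 mm over their backs; the gripper's body (75 mm by 190 mm) begins 51 mm behind the grasp point.
Start: joints at [-1.326, 0.321, -0.07, 1.45, 0.023, 1.371, -0.057], TCP at [148.718, 632.778, 222.587] pointing down, gripper open.
Joint ranges: [-2.86, 2.86], [-0.3, 2.09], [-1.38, 1.24], [0.06, 2.45], [-1.56, 4.7], [0.09, 2.05], [-2.69, 2.69]. Speed limits (rad/s): [2.57, 2.57, 3.14, 3.14, 3.14, 3.14, 3.14].

INTERFACE

Orientations are given as a 3x3 rotation matrix whose columns are the frame's x, y, z axes.
In Python, from plant import ctrl gives the robot as it stands.
- The arm moves only by the tool move_arm, never from a script. Its argument "commands" is a list of rows, each an object of numbers: "tx", "ty", "tz": the shift along the tool's x, y, z normalised to -1 to 1, where 1 is 0.3 m; "rx", "ry", "rz": the turn, a rotation vector about the tool's x, y, z normalised to -1 to 1, where 1 is 90 degrees. A call has exactly 10 rows; each row shifts and turns the pose as measured when the row begins, along the tool's axes as they then stand; what a row does not reach is not made up. A row lasts 1/8 s, in which the tool goes at most 62.5 mm and 10.7 degrees, less where a joint would pass 70% of its speed; a pose out of reach is approached as far as the arm can. A call with a number of a shift or a turn outside -1 to 1 is refused whole. A call with a gripper value outside its range is refused whole. "jaw" is the opening, from -1 (shut) to 1 (fully open), so that 0 is half open, set as the call begins (left out, the last holds). The fingers move at their own pace and stop on an object; "squeeze" is the grip in N (left out, the last holds). Time passes only in rows, so rows that do not move let the fingers close, or fill a call up. It gives the time, the measured TCP pose, the force and the opening at its end, in the units of the state.
- ctrl.read_state(): the state, without advancing time (a new reading comes with each control period).
- ctrl.snapshot(name): name is "scene" or "top" or "wrist"; returns a dict with "frame" (480x640x3 uint8, red, green, blue), "mtx" (3x3 intrinsics, pixels), "world_from_camera" (4x4, takes a point from camera to world coordinates). Camera axes: x right, y down, z forward; pixel columns grow to the right and rows downward; lengths in mm; the calibration is good to about 2 mm. A picture is of the moment at which its call begins. There is no depth.
- ctrl.close_job(): hands the job in, once; it reports no verdict.
The state is a dict: "clock": time; "joint_positions": joint angles; "dq": joint speeds; "joint_efforts": joint torques, N m; "tool_pos": TCP position; "ee_rot": TCP orientation; "force": force on the tool from outside, world axes, zero at the start; "ft_torque": the same for the moment, N m; "gripper_width": finger opening in mm.
Only numpy, scipy, OpenCV 4.12 (cv2) and the standard library are available. Lean on these libraries where they do the work, as an engineer would, in place of code of your own. Each camera call takes 0.05 s, during which the arm holds its last target.

## Working session

There is one attempt and no reset: what is moved stays moved. The work goes in short steps, Python scripts to look and compute and a tool call to move; the robot and the scene stay as the last step left them, time stands still between calls to the robot, and variables do not carry over. Pictures are saved under pics/ and viewed, and the job is handed in when it is done.

Besides the shell and the picture viewer there is one more tool, called after ">>>" as name([rows], argument=value, ...), one row to a line, values as JSON. move_arm: Moves the arm, as the interface text tells. Scaled input: -1 to 1 covers 0.3 m each way for a shift and 90 degrees each way for a turn. Its arguments: {"type":"object","properties":{"commands":{"type":"array"},"jaw":{"type":"number"},"squeeze":{"type":"number"}},"required":["commands"]}

```bash
ls; mkdir -p pics
python3 - <<'E'
from plant import ctrl
import cv2,numpy as np,pickle
s=ctrl.read_state();print(s)
d={}
for n in("scene","top","wrist"):
    r=ctrl.snapshot(n);d[n]=r;cv2.imwrite(f"pics/{n}0.png",r["frame"][:,:,::-1]);print(n,r["mtx"],r["world_from_camera"].round(3))
pickle.dump(d,open("s0.pkl","wb"))
E
```

```text
pics
{'clock': 0.0, 'joint_positions': array([-1.3259039 ,  0.3218397 , -0.07006575,  1.4516265 ,  0.02261892,
        1.37079145, -0.05687722]), 'dq': array([ 1.10192846e-03,  1.26776213e-03,  5.81907242e-05, -1.12941847e-03,
        7.77569941e-04, -5.18683689e-04,  1.87552282e-03]), 'joint_efforts': array([-3.56591645e-04, -4.91266072e+01, -4.04022820e-01, -3.12536967e+01,
       -6.38732314e-02,  4.33907867e-02,  1.69855557e-04]), 'tool_pos': array([148.63193232, 632.23425376, 221.47486394]), 'ee_rot': array([[ 9.73494153e-01, -3.12033389e-04,  2.28711689e-01],
       [-2.28711871e-01, -1.85230886e-03,  9.73492398e-01],
       [ 1.19882555e-04, -9.99998236e-01, -1.87457758e-03]]), 'force': array([-0.5879821 , -0.46002071, -0.20668358]), 'ft_torque': array([-0.00023763,  0.05221632,  0.00297281]), 'gripper_width': 87.05053153053535}
scene [[469.90973405   0.         324.25583436]
 [  0.         469.90973405 236.45859438]
 [  0.           0.           1.        ]] [[-2.700000e-01  7.420000e-01 -6.140000e-01  1.199775e+03]
 [ 9.630000e-01  1.960000e-01 -1.860000e-01  1.946140e+02]
 [-1.700000e-02 -6.410000e-01 -7.670000e-01  1.026735e+03]
 [ 0.000000e+00  0.000000e+00  0.000000e+00  1.000000e+00]]
top [[618.04130641   0.         327.9495194 ]
 [  0.         618.04130641 242.32044706]
 [  0.           0.           1.        ]] [[ 2.400000e-02 -9.940000e-01  1.060000e-01  3.060650e+02]
 [-1.000000e+00 -2.400000e-02  9.000000e-03 -4.763000e+00]
 [-6.000000e-03 -1.060000e-01 -9.940000e-01  1.827768e+03]
 [ 0.000000e+00  0.000000e+00  0.000000e+00  1.000000e+00]]
wrist [[431.31545946   0.         318.11598945]
 [  0.         431.31545946 241.0158853 ]
 [  0.           0.           1.        ]] [[ 2.29000e-01  9.27000e-01  2.98000e-01  6.53160e+01]
 [ 9.73000e-01 -2.17000e-01 -7.10000e-02  6.52483e+02]
 [-1.00000e-03  3.06000e-01 -9.52000e-01  3.83578e+02]
 [ 0.00000e+00  0.00000e+00  0.00000e+00  1.00000e+00]]
```

View pics/scene0.png

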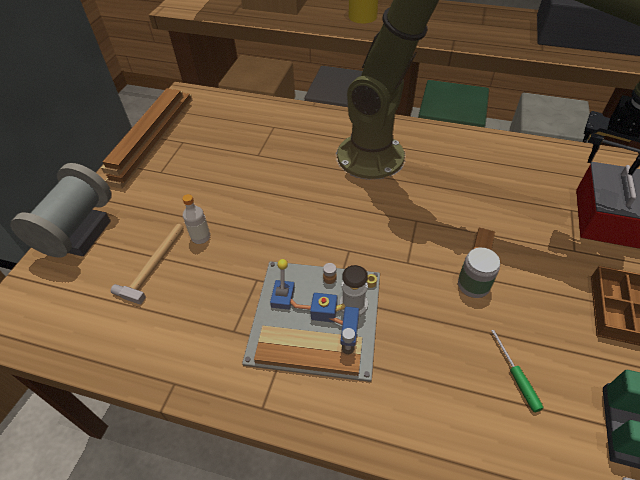

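View pics/top0.png

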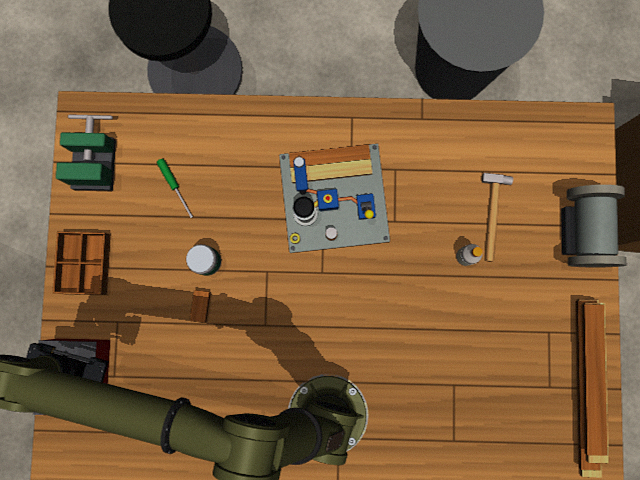

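View pics/wrist0.png

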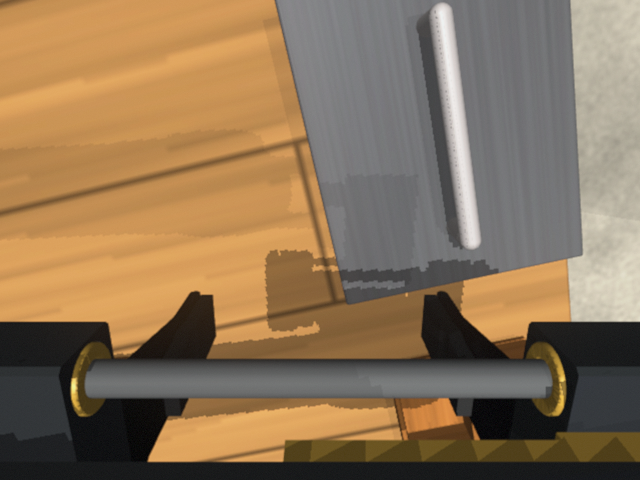

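The scene view shows the clamp at about (315,320), with the knob at (355,275) and the yellow ball at (283,264). In the top view the knob is at (303,206), the ball at (370,214) and the pin block at (328,199). I'll measure these next.

```bash
cat > h.py <<'E'
import numpy as np,cv2,pickle
def ray(r,p):
    d=np.linalg.inv(r["mtx"])@np.array([p[0],p[1],1.]);T=r["world_from_camera"];return T[:3,3],T[:3,:3]@d
def onz(r,p,z):
    o,d=ray(r,p);return o+d*(z-o[2])/d[2]
def tri(r1,p1,r2,p2):
    A=[];b=[]
    for r,p in((r1,p1),(r2,p2)):
        o,d=ray(r,p);d=d/np.linalg.norm(d);M=np.eye(3)-np.outer(d,d);A.append(M);b.append(M@o)
    return np.linalg.lstsq(np.vstack(A),np.hstack(b),rcond=None)[0]
def proj(r,X):
    T=np.linalg.inv(r["world_from_camera"]);c=T[:3,:3]@X+T[:3,3];q=r["mtx"]@c;return q[:2]/q[2]
def blobs(r,lo,hi,box,amin=8):
    x0,y0,x1,y1=box
    h=cv2.cvtColor(np.ascontiguousarray(r["frame"][y0:y1,x0:x1]),cv2.COLOR_RGB2HSV)
    m=cv2.inRange(h,lo,hi);n,l,s,c=cv2.connectedComponentsWithStats(m)
    return [(tuple((c[i]+[x0,y0]).round(1)),s[i].tolist()) for i in range(1,n) if s[i,4]>=amin]
E
python3 - <<'E'
from h import *
d=pickle.load(open("s0.pkl","rb"));S,T=d["scene"],d["top"]
for n,r,b in(("S",S,(235,250,390,390)),("T",T,(270,135,400,260))):
    print(n,"yellow",blobs(r,(22,150,120),(35,255,255),b))
    print(n,"red",blobs(r,(0,170,100),(6,255,255),b,3))
    print(n,"blue",blobs(r,(105,120,60),(125,255,255),b))
    print(n,"black",blobs(r,(0,0,0),(180,255,45),b,60))
    x0,y0,x1,y1=b
    cv2.imwrite(f"pics/crop{n}.png",cv2.resize(r["frame"][y0:y1,x0:x1,::-1],None,fx=4,fy=4,interpolation=cv2.INTER_CUBIC))
for p in((283,153),(378,147),(388,240),(291,251)): print(onz(T,p,12).round())
E
```

```text
S yellow [((np.float64(282.0), np.float64(263.0)), [43, 9, 9, 9, 66])]
S red [((np.float64(323.6), np.float64(299.5)), [87, 48, 4, 4, 13])]
S blue [((np.float64(282.0), np.float64(293.8)), [36, 30, 23, 25, 252]), ((np.float64(323.5), np.float64(303.2)), [76, 43, 26, 20, 333]), ((np.float64(350.3), np.float64(318.1)), [107, 57, 17, 29, 301])]
S black []
T yellow [((np.float64(327.7), np.float64(198.3)), [54, 59, 8, 9, 35]), ((np.float64(315.5), np.float64(203.5)), [44, 67, 4, 4, 10]), ((np.float64(368.7), np.float64(213.7)), [95, 75, 8, 9, 57]), ((np.float64(294.5), np.float64(237.8)), [20, 98, 10, 10, 54])]
T red [((np.float64(327.3), np.float64(197.4)), [56, 61, 4, 4, 7])]
T blue [((np.float64(300.7), np.float64(177.5)), [24, 26, 14, 29, 266]), ((np.float64(327.3), np.float64(198.7)), [47, 54, 22, 20, 300]), ((np.float64(364.8), np.float64(203.7)), [87, 59, 19, 25, 239])]
T black [((np.float64(303.4), np.float64(206.4)), [23, 61, 21, 22, 340])]
[765. 153.  12.]
[ 790. -132.   12.]
[ 510. -166.   12.]
[471. 120.  12.]
```

```bash
python3 -c "
import cv2,numpy as np
a=cv2.imread('pics/cropS.png');b=cv2.imread('pics/cropT.png');print(a.shape,b.shape)"
```

```text
(560, 620, 3) (500, 520, 3)
```

View pics/cropS.png

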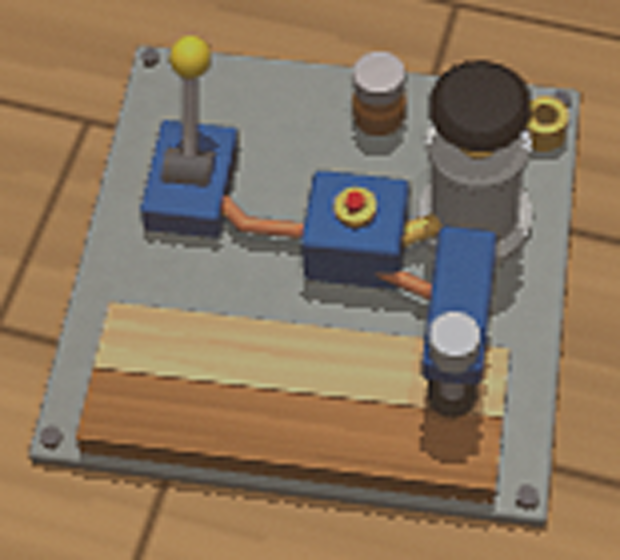

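View pics/cropT.png

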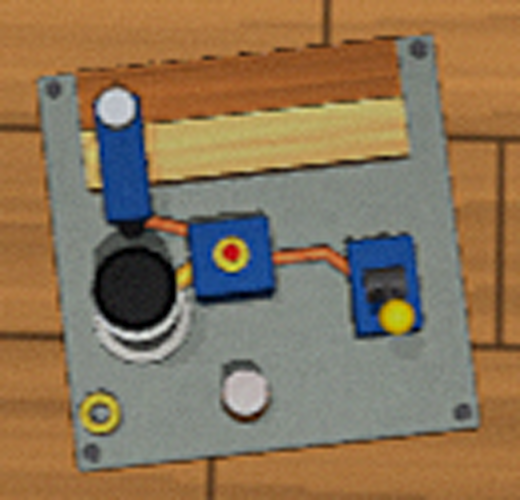

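Run:
```python
from h import *
d=pickle.load(open("s0.pkl","rb"));S,T=d["scene"],d["top"]
loc=np.array([[190,150],[190,-150],[-110,-150],[-110,150]],float)
tp=[(279.5,153.7),(378.2,144.2),(389.2,241.7),(290,252.5)]
sp=[(235+545/4,250+522/4),(235+30/4,250+460/4),(235+135/4,250+46/4),(235+580/4,250+92/4)]
Ws=[]
for r,ps in((T,tp),(S,sp)):
    W=np.array([onz(r,p,12)[:2] for p in ps]);Ws.append(W)
def fit(L,W):
    a=L-L.mean(0);b=W-W.mean(0);th=np.arctan2((a[:,0]*b[:,1]-a[:,1]*b[:,0]).sum(),(a*b).sum())
    R=np.array([[np.cos(th),-np.sin(th)],[np.sin(th),np.cos(th)]]);t=W.mean(0)-R@L.mean(0)
    return th,R,t,W-(L@R.T+t)
for L,W in((loc,Ws[0]),(loc,Ws[1]),(np.vstack([loc,loc]),np.vstack(Ws))):
    th,R,t,e=fit(L,W);print(th,t.round(1),e.round(1).tolist())
k=onz(T,(303.4,206.4),143);ks=onz(S,(235+480/4,250+98/4),145);print("knob T",k.round(1),"S",ks.round(1),"fit",R@[0,90]+t)
b=tri(T,(368.7,213.7),S,(282,263));print("ball",b,"local",R.T@(b[:2]-t), "tip z")
p=tri(T,(327.3,197.4),S,(323.6,299.5));print("pin",p,R.T@(p[:2]-t))
p=onz(T,(327.5,198),66);print(R.T@(p[:2]-t))
j=tri(T,(270+245/4,135+392/4),S,(235+378/4,250+75/4));print("jar",j,R.T@(j[:2]-t))
j=tri(T,(270+100/4,135+412/4),S,(235+547/4,250+117/4));print("fit",j,R.T@(j[:2]-t))
```

```text
0.1289008776994427 [593.5  -9.2] [[0.2, -0.8], [-2.4, 1.1], [1.3, 2.6], [0.9, -2.9]]
0.1380364099282529 [598.3  -9. ] [[-1.2, -2.2], [-1.0, 2.2], [0.5, -0.0], [1.7, 0.1]]
0.13347496285098526 [595.9  -9.1] [[-1.4, -1.7], [-5.4, 0.0], [-1.8, 2.8], [-0.9, -2.5], [0.4, -1.3], [2.0, 3.3], [3.6, -0.3], [3.5, -0.4]]
knob T [583.   80.2 143. ] S [584.9  79.4 145. ] fit [583.96768587  80.09822581]
ball [ 572.48162789 -103.29079374  109.63523442] local [-35.78912067 -90.22930079] tip z
pin [623.0102683   14.94307855  70.52442009] [30.02453417 20.22863191]
[28.92701999 20.62294946]
jar [521.71973302   1.45893972  55.50153669] [-72.1595214   20.34407115]
fit [507.45673671 108.54844851  28.82788632] [-72.04429048 128.37917044]
```

>>> move_arm([
  {"ty":-0.1},
  {"tx":0.13,"tz":-0.104},
  {"tx":0.13,"tz":-0.104},
  {"tx":0.13,"tz":-0.104},
  {"tx":0.13,"tz":-0.104},
  {"tx":0.13,"tz":-0.104},
  {"tx":0.13,"tz":-0.104},
  {"tx":0.13,"tz":-0.104},
  {"tx":0.13,"tz":-0.104},
  {"tx":0.13,"tz":-0.104},
], jaw=-1, squeeze=20)

```text
schema error: expected keys tx, ty, tz, rx, ry, rz
```

>>> move_arm([
  {"tx":0,"ty":-0.1,"tz":0,"rx":0,"ry":0,"rz":0},
  {"tx":0.13,"ty":0,"tz":-0.104,"rx":0,"ry":0,"rz":0},
  {"tx":0.13,"ty":0,"tz":-0.104,"rx":0,"ry":0,"rz":0},
  {"tx":0.13,"ty":0,"tz":-0.104,"rx":0,"ry":0,"rz":0},
  {"tx":0.13,"ty":0,"tz":-0.104,"rx":0,"ry":0,"rz":0},
  {"tx":0.13,"ty":0,"tz":-0.104,"rx":0,"ry":0,"rz":0},
  {"tx":0.13,"ty":0,"tz":-0.104,"rx":0,"ry":0,"rz":0},
  {"tx":0.13,"ty":0,"tz":-0.104,"rx":0,"ry":0,"rz":0},
  {"tx":0.13,"ty":0,"tz":-0.104,"rx":0,"ry":0,"rz":0},
  {"tx":0.13,"ty":0,"tz":-0.104,"rx":0,"ry":0,"rz":0},
], jaw=-1, squeeze=20)

```text
clock: 1.4
tool_pos: [430.9, 270.6, 249.4]
ee_rot: [[0.976, -0.003, 0.219], [-0.219, -0.004, 0.976], [-0.002, -1.0, -0.005]]
force: [0.6, -0.2, 0.6]
gripper_width: 1.2
```

>>> move_arm([
  {"tx":0,"ty":0,"tz":0,"rx":0,"ry":-0.075,"rz":0},
  {"tx":0,"ty":0,"tz":0,"rx":0,"ry":-0.075,"rz":0},
  {"tx":0,"ty":0,"tz":0,"rx":0,"ry":-0.075,"rz":0},
  {"tx":0.07,"ty":0,"tz":-0.116,"rx":0,"ry":0,"rz":0},
  {"tx":0.07,"ty":0,"tz":-0.116,"rx":0,"ry":0,"rz":0},
  {"tx":0.07,"ty":0,"tz":-0.116,"rx":0,"ry":0,"rz":0},
  {"tx":0.07,"ty":0,"tz":-0.116,"rx":0,"ry":0,"rz":0},
  {"tx":0.07,"ty":0,"tz":-0.116,"rx":0,"ry":0,"rz":0},
  {"tx":0.07,"ty":0,"tz":-0.116,"rx":0,"ry":0,"rz":0},
  {"tx":0,"ty":0,"tz":0,"rx":0,"ry":0,"rz":0},
])

```text
clock: 2.65
tool_pos: [589.7, 69.3, 247.4]
ee_rot: [[0.991, -0.006, -0.136], [0.136, -0.007, 0.991], [-0.007, -1.0, -0.006]]
force: [-0.6, 0.3, 0.4]
gripper_width: 0.7
```

```bash
cat > st.py <<'E'
from h import *
from plant import ctrl
s=ctrl.read_state();p=s["tool_pos"];R=s["ee_rot"]
K=np.array([584,80,145.]);print(s["clock"],p.round(1),"force",s["force"].round(1),"yaw",np.arctan2(R[1,0],R[0,0]),"y axis",R[:,1].round(3))
print("to knob top, tool axes /300:",(R.T@(K-p)/300).round(3))
Rc=np.array([[np.cos(.1335),-np.sin(.1335)],[np.sin(.1335),np.cos(.1335)]]);print("TCP in clamp",(Rc.T@(p[:2]-[595.9,-9.1])).round(1))
want=np.column_stack([[np.cos(.1335),np.sin(.1335),0],[0,0,-1],[-np.sin(.1335),np.cos(.1335),0]])
print("rot to align /90deg",(cv2.Rodrigues(R.T@want)[0].ravel()/(np.pi/2)).round(3))
E
python3 st.py
```

```text
2.65 [589.7  69.3 247.4] force [-0.6  0.3  0.4] yaw 0.1368364072749341 y axis [-0.006 -0.007 -1.   ]
to knob top, tool axes /300: [-0.012  0.341  0.04 ]
TCP in clamp [ 4.3 78.5]
rot to align /90deg [ 0.004  0.002 -0.004]
```

Descend to about 15 mm above the knob, then check.

>>> move_arm([
  {"tx":-0.012,"ty":0.1,"tz":0.038,"rx":0.004,"ry":0.002,"rz":-0.004},
  {"tx":0,"ty":0.1,"tz":0,"rx":0,"ry":0,"rz":0},
  {"tx":0,"ty":0.05,"tz":0,"rx":0,"ry":0,"rz":0},
  {"tx":0,"ty":0.03,"tz":0,"rx":0,"ry":0,"rz":0},
  {"tx":0,"ty":0,"tz":0,"rx":0,"ry":0,"rz":0},
  {"tx":0,"ty":0,"tz":0,"rx":0,"ry":0,"rz":0},
  {"tx":0,"ty":0,"tz":0,"rx":0,"ry":0,"rz":0},
  {"tx":0,"ty":0,"tz":0,"rx":0,"ry":0,"rz":0},
  {"tx":0,"ty":0,"tz":0,"rx":0,"ry":0,"rz":0},
  {"tx":0,"ty":0,"tz":0,"rx":0,"ry":0,"rz":0},
])

```text
clock: 3.9
tool_pos: [585.3, 83.9, 164.3]
ee_rot: [[0.991, 0.004, -0.136], [0.136, 0.004, 0.991], [0.005, -1.0, 0.003]]
force: [0.2, -0.0, 0.7]
gripper_width: 0.4
```

```bash
python3 st.py
cat > pic.py <<'E'
import sys
from h import *
from plant import ctrl
n=sys.argv[1];t=sys.argv[2];x0,y0,x1,y1=map(int,sys.argv[3:7])
r=ctrl.snapshot(n);pickle.dump(r,open(f"{n}{t}.pkl","wb"))
f=min(800/(x1-x0),600/(y1-y0),4)
cv2.imwrite(f"pics/{n}{t}.png",cv2.resize(r["frame"][y0:y1,x0:x1,::-1],None,fx=f,fy=f,interpolation=cv2.INTER_CUBIC))
E
python3 pic.py scene 1 235 200 390 390
```

```text
3.9 [585.3  83.9 164.3] force [ 0.2 -0.   0.7] yaw 0.1362258293115962 y axis [ 0.004  0.004 -1.   ]
to knob top, tool axes /300: [-0.006  0.064 -0.013]
TCP in clamp [ 1.8 93.6]
rot to align /90deg [-0.002  0.002  0.003]
```

View pics/scene1.png

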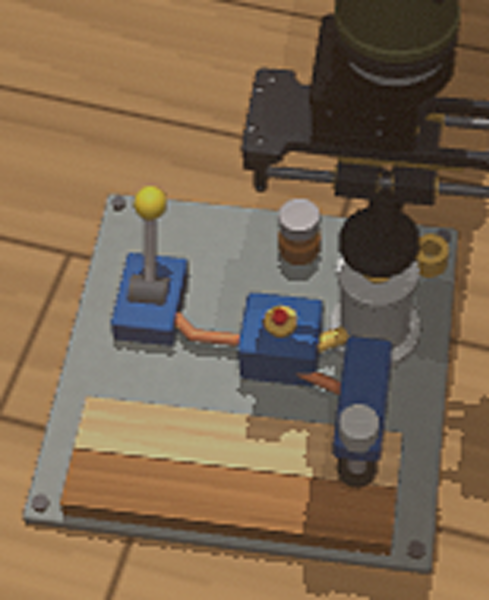

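The fingers sit over the knob at crop (380,205), and the pin at (280,316) is in clear view. First stroke now.

>>> move_arm([
  {"tx":-0.006,"ty":0.05,"tz":-0.012,"rx":0,"ry":0,"rz":0},
  {"tx":0,"ty":0.04,"tz":0,"rx":0,"ry":0,"rz":0},
  {"tx":0,"ty":0.03,"tz":0,"rx":0,"ry":0,"rz":0},
  {"tx":0,"ty":0.015,"tz":0,"rx":0,"ry":0,"rz":0},
  {"tx":0,"ty":0.01,"tz":0,"rx":0,"ry":0,"rz":0},
  {"tx":0,"ty":0.005,"tz":0,"rx":0,"ry":0,"rz":0},
  {"tx":0,"ty":0.005,"tz":0,"rx":0,"ry":0,"rz":0},
  {"tx":0,"ty":0,"tz":0,"rx":0,"ry":0,"rz":0},
  {"tx":0,"ty":0,"tz":0,"rx":0,"ry":0,"rz":0},
  {"tx":0,"ty":0,"tz":0,"rx":0,"ry":0,"rz":0},
])

```text
clock: 5.2
tool_pos: [584.3, 79.5, 128.6]
ee_rot: [[0.991, 0.006, -0.134], [0.134, 0.012, 0.991], [0.007, -1.0, 0.012]]
force: [-3.7, 0.7, 10.7]
gripper_width: 0.2
```

```bash
python3 st.py;python3 pic.py scene 2 235 200 390 390
```

```text
5.2 [584.3  79.5 128.6] force [-3.7  0.7 10.7] yaw 0.13415427489347137 y axis [ 0.006  0.012 -1.   ]
to knob top, tool axes /300: [-0.001 -0.055  0.002]
TCP in clamp [ 0.3 89.4]
rot to align /90deg [-0.007  0.     0.005]
```

View pics/scene2.png

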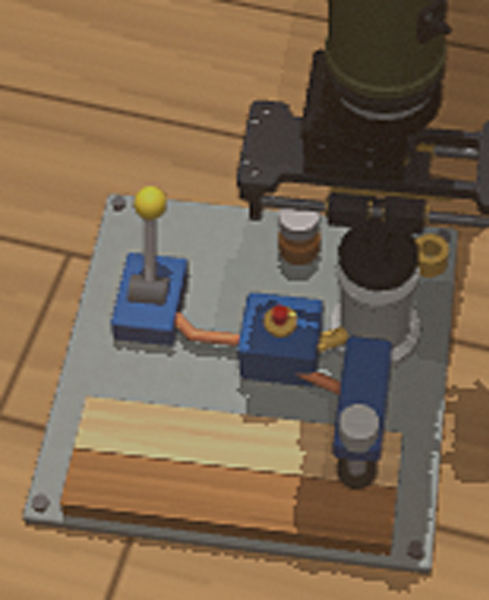

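The knob is partly down, about 16 mm, and the pin has begun to rise. Pushing on to the stop.

>>> move_arm([
  {"tx":0,"ty":0.02,"tz":0,"rx":0,"ry":0,"rz":0},
  {"tx":0,"ty":0.02,"tz":0,"rx":0,"ry":0,"rz":0},
  {"tx":0,"ty":0.02,"tz":0,"rx":0,"ry":0,"rz":0},
  {"tx":0,"ty":0.02,"tz":0,"rx":0,"ry":0,"rz":0},
  {"tx":0,"ty":0.02,"tz":0,"rx":0,"ry":0,"rz":0},
  {"tx":0,"ty":0.02,"tz":0,"rx":0,"ry":0,"rz":0},
  {"tx":0,"ty":0.02,"tz":0,"rx":0,"ry":0,"rz":0},
  {"tx":0,"ty":0.02,"tz":0,"rx":0,"ry":0,"rz":0},
  {"tx":0,"ty":0.02,"tz":0,"rx":0,"ry":0,"rz":0},
  {"tx":0,"ty":0.02,"tz":0,"rx":0,"ry":0,"rz":0},
])

```text
clock: 6.5
tool_pos: [584.6, 79.5, 125.2]
ee_rot: [[0.991, 0.007, -0.13], [0.13, 0.041, 0.991], [0.012, -0.999, 0.04]]
force: [-15.8, -2.2, 38.1]
gripper_width: 0.1
```

>>> move_arm([
  {"tx":0,"ty":-0.06,"tz":0,"rx":0,"ry":0,"rz":0},
  {"tx":0,"ty":-0.05,"tz":0,"rx":-0.026,"ry":0,"rz":0.006},
  {"tx":0,"ty":0,"tz":0,"rx":0,"ry":0,"rz":0},
  {"tx":0,"ty":0.05,"tz":0,"rx":0,"ry":0,"rz":0},
  {"tx":0,"ty":0.04,"tz":0,"rx":0,"ry":0,"rz":0},
  {"tx":0,"ty":0.03,"tz":0,"rx":0,"ry":0,"rz":0},
  {"tx":0,"ty":0.02,"tz":0,"rx":0,"ry":0,"rz":0},
  {"tx":0,"ty":0.02,"tz":0,"rx":0,"ry":0,"rz":0},
  {"tx":0,"ty":0.018,"tz":0,"rx":0,"ry":0,"rz":0},
  {"tx":0,"ty":0.016,"tz":0,"rx":0,"ry":0,"rz":0},
])

```text
clock: 7.75
tool_pos: [584.9, 76.9, 125.2]
ee_rot: [[0.992, 0.004, -0.125], [0.125, 0.019, 0.992], [0.006, -1.0, 0.018]]
force: [-12.8, -0.3, 35.0]
gripper_width: 0.3
```

```bash
python3 st.py
```

```text
7.75 [584.9  76.9 125.2] force [-12.8  -0.3  35. ] yaw 0.12508922075781354 y axis [ 0.004  0.019 -1.   ]
to knob top, tool axes /300: [-0.001 -0.066  0.012]
TCP in clamp [ 0.5 86.7]
rot to align /90deg [-0.012 -0.005  0.004]
```

Second stroke reached the bottom. Next stroke, with small pose corrections.

>>> move_arm([
  {"tx":0,"ty":-0.06,"tz":0,"rx":0,"ry":0,"rz":0},
  {"tx":0,"ty":-0.05,"tz":0.01,"rx":-0.012,"ry":-0.005,"rz":0.004},
  {"tx":0,"ty":0,"tz":0,"rx":0,"ry":0,"rz":0},
  {"tx":0,"ty":0.05,"tz":0,"rx":0,"ry":0,"rz":0},
  {"tx":0,"ty":0.04,"tz":0,"rx":0,"ry":0,"rz":0},
  {"tx":0,"ty":0.03,"tz":0,"rx":0,"ry":0,"rz":0},
  {"tx":0,"ty":0.02,"tz":0,"rx":0,"ry":0,"rz":0},
  {"tx":0,"ty":0.02,"tz":0,"rx":0,"ry":0,"rz":0},
  {"tx":0,"ty":0.018,"tz":0,"rx":0,"ry":0,"rz":0},
  {"tx":0,"ty":0.016,"tz":0,"rx":0,"ry":0,"rz":0},
])

```text
clock: 9.0
tool_pos: [583.6, 78.3, 125.2]
ee_rot: [[0.991, -0.003, -0.13], [0.13, 0.012, 0.991], [-0.002, -1.0, 0.013]]
force: [-12.6, -1.3, 34.6]
gripper_width: 0.2
```

```bash
python3 st.py;python3 pic.py scene 3 235 200 390 390
```

```text
9.0 [583.6  78.3 125.2] force [-12.6  -1.3  34.6] yaw 0.13086074160754574 y axis [-0.003  0.012 -1.   ]
to knob top, tool axes /300: [ 0.002 -0.066  0.006]
TCP in clamp [-0.5 88.2]
rot to align /90deg [-0.008 -0.002 -0.001]
```

View pics/scene3.png

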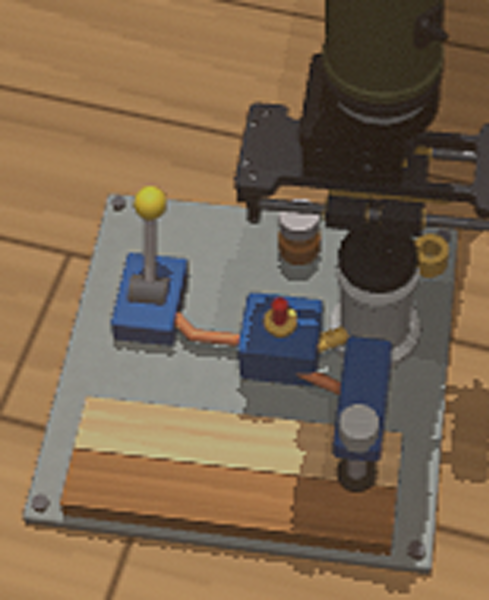

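The pin's red tip is now at crop (280,303), clearly higher, but no green shows yet. Two more strokes.

>>> move_arm([
  {"tx":0,"ty":-0.06,"tz":0,"rx":0,"ry":0,"rz":0},
  {"tx":0,"ty":-0.05,"tz":0.007,"rx":-0.008,"ry":-0.002,"rz":0},
  {"tx":0,"ty":0,"tz":0,"rx":0,"ry":0,"rz":0},
  {"tx":0,"ty":0.05,"tz":0,"rx":0,"ry":0,"rz":0},
  {"tx":0,"ty":0.04,"tz":0,"rx":0,"ry":0,"rz":0},
  {"tx":0,"ty":0.03,"tz":0,"rx":0,"ry":0,"rz":0},
  {"tx":0,"ty":0.02,"tz":0,"rx":0,"ry":0,"rz":0},
  {"tx":0,"ty":0.02,"tz":0,"rx":0,"ry":0,"rz":0},
  {"tx":0,"ty":0.018,"tz":0,"rx":0,"ry":0,"rz":0},
  {"tx":0,"ty":0.016,"tz":0,"rx":0,"ry":0,"rz":0},
])

```text
clock: 10.3
tool_pos: [582.7, 79.9, 125.2]
ee_rot: [[0.991, -0.005, -0.133], [0.133, 0.012, 0.991], [-0.003, -1.0, 0.012]]
force: [-13.3, -1.6, 34.8]
gripper_width: 0.4
```

>>> move_arm([
  {"tx":0,"ty":-0.06,"tz":0,"rx":0,"ry":0,"rz":0},
  {"tx":0,"ty":-0.05,"tz":0.007,"rx":-0.008,"ry":-0.002,"rz":0},
  {"tx":0,"ty":0,"tz":0,"rx":0,"ry":0,"rz":0},
  {"tx":0,"ty":0.05,"tz":0,"rx":0,"ry":0,"rz":0},
  {"tx":0,"ty":0.04,"tz":0,"rx":0,"ry":0,"rz":0},
  {"tx":0,"ty":0.03,"tz":0,"rx":0,"ry":0,"rz":0},
  {"tx":0,"ty":0.02,"tz":0,"rx":0,"ry":0,"rz":0},
  {"tx":0,"ty":0.02,"tz":0,"rx":0,"ry":0,"rz":0},
  {"tx":0,"ty":0.018,"tz":0,"rx":0,"ry":0,"rz":0},
  {"tx":0,"ty":0.016,"tz":0,"rx":0,"ry":0,"rz":0},
])

```text
clock: 11.55
tool_pos: [581.8, 81.6, 125.2]
ee_rot: [[0.991, -0.007, -0.136], [0.136, 0.011, 0.991], [-0.005, -1.0, 0.012]]
force: [-13.5, -1.6, 35.7]
gripper_width: 0.4
```

```bash
python3 st.py;python3 pic.py scene 4 235 200 390 390
```

```text
11.55 [581.8  81.6 125.2] force [-13.5  -1.6  35.7] yaw 0.1360087633141618 y axis [-0.007  0.011 -1.   ]
to knob top, tool axes /300: [ 0.006 -0.066 -0.006]
TCP in clamp [-1.9 91.8]
rot to align /90deg [-0.007  0.002 -0.003]
```

View pics/scene4.png

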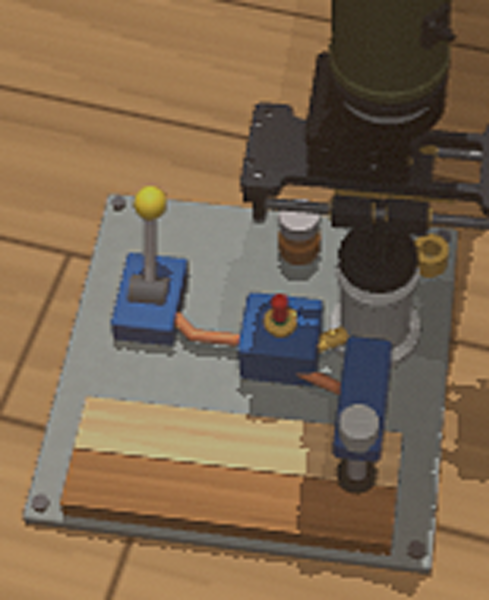

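The tip at (280,300) has barely moved over those two strokes, so the knob may not be getting fully back up. I'll retract further and look.

>>> move_arm([
  {"tx":0,"ty":-0.06,"tz":0,"rx":0,"ry":0,"rz":0},
  {"tx":0.006,"ty":-0.05,"tz":-0.006,"rx":-0.007,"ry":0.002,"rz":-0.003},
  {"tx":0,"ty":0,"tz":0,"rx":0,"ry":0,"rz":0},
  {"tx":0,"ty":0,"tz":0,"rx":0,"ry":0,"rz":0},
  {"tx":0,"ty":0,"tz":0,"rx":0,"ry":0,"rz":0},
  {"tx":0,"ty":0,"tz":0,"rx":0,"ry":0,"rz":0},
  {"tx":0,"ty":0,"tz":0,"rx":0,"ry":0,"rz":0},
  {"tx":0,"ty":0,"tz":0,"rx":0,"ry":0,"rz":0},
  {"tx":0,"ty":0,"tz":0,"rx":0,"ry":0,"rz":0},
  {"tx":0,"ty":0,"tz":0,"rx":0,"ry":0,"rz":0},
])

```text
clock: 12.85
tool_pos: [580.3, 79.2, 150.8]
ee_rot: [[0.991, -0.01, -0.132], [0.132, -0.003, 0.991], [-0.011, -1.0, -0.002]]
force: [0.8, -0.0, -0.9]
gripper_width: 0.7
```

```bash
python3 st.py;python3 pic.py scene 5 235 200 390 390
python3 - <<'E'
from h import *
for t in "1345":
    r=pickle.load(open(f"scene{t}.pkl","rb"))
    print(t,blobs(r,(0,150,80),(8,255,255),(310,285,340,320),2),"green",blobs(r,(40,80,40),(85,255,255),(310,285,340,320),1))
z0=proj(r,np.array([623,15,66.]));z1=proj(r,np.array([623,15,91.5]));print(z0,z1)
E
```

```text
12.85 [580.3  79.2 150.8] force [ 0.8 -0.  -0.9] yaw 0.13277781519378895 y axis [-0.01  -0.003 -1.   ]
to knob top, tool axes /300: [0.013 0.019 0.001]
TCP in clamp [-3.7 89.6]
rot to align /90deg [ 0.001 -0.    -0.007]
1 [((np.float64(323.2), np.float64(299.9)), [11, 13, 5, 5, 18])] green []
3 [((np.float64(323.2), np.float64(298.5)), [11, 10, 5, 8, 31])] green []
4 [((np.float64(323.1), np.float64(297.0)), [11, 8, 5, 9, 34])] green [((np.float64(322.0), np.float64(302.0)), [12, 17, 1, 1, 1]), ((np.float64(324.0), np.float64(302.0)), [14, 17, 1, 1, 1])]
5 [((np.float64(323.1), np.float64(297.2)), [11, 8, 5, 9, 32])] green [((np.float64(322.0), np.float64(302.0)), [12, 17, 1, 1, 1]), ((np.float64(324.0), np.float64(302.0)), [14, 17, 1, 1, 1])]
[324.00961752 300.52992198] [323.81699432 294.70701145]
```

View pics/scene5.png

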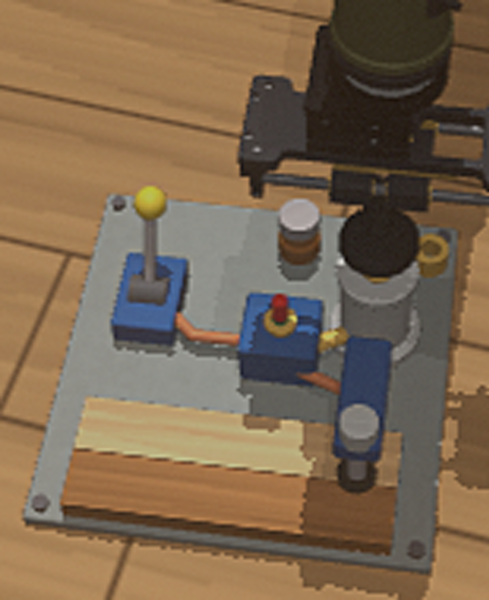

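A hint of green shows at full-frame row 302, and the tip has risen 5 of the expected 5.8 px. Two more full strokes with a longer retraction will do no harm and should settle it.

>>> move_arm([
  {"tx":0.012,"ty":0.03,"tz":0,"rx":0,"ry":0,"rz":-0.007},
  {"tx":0,"ty":0.04,"tz":0,"rx":0,"ry":0,"rz":0},
  {"tx":0,"ty":0.03,"tz":0,"rx":0,"ry":0,"rz":0},
  {"tx":0,"ty":0.02,"tz":0,"rx":0,"ry":0,"rz":0},
  {"tx":0,"ty":0.02,"tz":0,"rx":0,"ry":0,"rz":0},
  {"tx":0,"ty":0.018,"tz":0,"rx":0,"ry":0,"rz":0},
  {"tx":0,"ty":-0.07,"tz":0,"rx":0,"ry":0,"rz":0},
  {"tx":0,"ty":-0.06,"tz":0,"rx":-0.008,"ry":0,"rz":0},
  {"tx":0,"ty":0,"tz":0,"rx":0,"ry":0,"rz":0},
  {"tx":0,"ty":0,"tz":0,"rx":0,"ry":0,"rz":0},
])

```text
clock: 14.15
tool_pos: [584.0, 79.5, 165.1]
ee_rot: [[0.991, 0.005, -0.132], [0.132, -0.004, 0.991], [0.004, -1.0, -0.005]]
force: [-0.1, -0.3, -0.5]
gripper_width: 0.2
```

>>> move_arm([
  {"tx":0,"ty":0.04,"tz":0,"rx":0,"ry":0,"rz":0},
  {"tx":0,"ty":0.04,"tz":0,"rx":0,"ry":0,"rz":0},
  {"tx":0,"ty":0.03,"tz":0,"rx":0,"ry":0,"rz":0},
  {"tx":0,"ty":0.02,"tz":0,"rx":0,"ry":0,"rz":0},
  {"tx":0,"ty":0.02,"tz":0,"rx":0,"ry":0,"rz":0},
  {"tx":0,"ty":0.018,"tz":0,"rx":0,"ry":0,"rz":0},
  {"tx":0,"ty":0.018,"tz":0,"rx":0,"ry":0,"rz":0},
  {"tx":0,"ty":0.018,"tz":0,"rx":0,"ry":0,"rz":0},
  {"tx":0,"ty":0.018,"tz":0,"rx":0,"ry":0,"rz":0},
  {"tx":0,"ty":0.015,"tz":0,"rx":0,"ry":0,"rz":0},
])

```text
clock: 15.4
tool_pos: [583.9, 79.5, 125.3]
ee_rot: [[0.992, 0.001, -0.13], [0.13, 0.012, 0.991], [0.003, -1.0, 0.012]]
force: [-10.3, -1.5, 29.0]
gripper_width: 0.4
```

>>> move_arm([
  {"tx":0,"ty":-0.08,"tz":0,"rx":0,"ry":0,"rz":0},
  {"tx":0,"ty":-0.08,"tz":0,"rx":0,"ry":0,"rz":0},
  {"tx":0,"ty":-0.12,"tz":0,"rx":0,"ry":0,"rz":0},
  {"tx":0,"ty":0,"tz":0,"rx":0,"ry":0,"rz":0},
  {"tx":0,"ty":0,"tz":0,"rx":0,"ry":0,"rz":0},
  {"tx":0,"ty":0,"tz":0,"rx":0,"ry":0,"rz":0},
  {"tx":0,"ty":0,"tz":0,"rx":0,"ry":0,"rz":0},
  {"tx":0,"ty":0,"tz":0,"rx":0,"ry":0,"rz":0},
  {"tx":0,"ty":0,"tz":0,"rx":0,"ry":0,"rz":0},
  {"tx":0,"ty":0,"tz":0,"rx":0,"ry":0,"rz":0},
])

```text
clock: 16.65
tool_pos: [579.3, 77.7, 201.0]
ee_rot: [[0.992, -0.012, -0.129], [0.129, 0.008, 0.992], [-0.011, -1.0, 0.01]]
force: [0.3, -0.5, 0.1]
gripper_width: 0.5
```

```bash
python3 st.py;python3 pic.py scene 6 235 200 390 390
python3 - <<'E'
from h import *
for t in "56":
    r=pickle.load(open(f"scene{t}.pkl","rb"))
    print(t,blobs(r,(0,150,80),(8,255,255),(310,285,340,320),2),"green",blobs(r,(40,80,40),(85,255,255),(310,285,340,320),1))
E
```

```text
16.65 [579.3  77.7 201. ] force [ 0.3 -0.5  0.1] yaw 0.12951962568287517 y axis [-0.012  0.008 -1.   ]
to knob top, tool axes /300: [0.019 0.187 0.004]
TCP in clamp [-4.9 88.2]
rot to align /90deg [-0.006 -0.003 -0.007]
5 [((np.float64(323.1), np.float64(297.2)), [11, 8, 5, 9, 32])] green [((np.float64(322.0), np.float64(302.0)), [12, 17, 1, 1, 1]), ((np.float64(324.0), np.float64(302.0)), [14, 17, 1, 1, 1])]
6 [((np.float64(323.0), np.float64(296.9)), [11, 8, 5, 9, 30])] green [((np.float64(322.0), np.float64(302.0)), [12, 17, 1, 1, 1]), ((np.float64(324.0), np.float64(302.0)), [14, 17, 1, 1, 1])]
```

View pics/scene6.png

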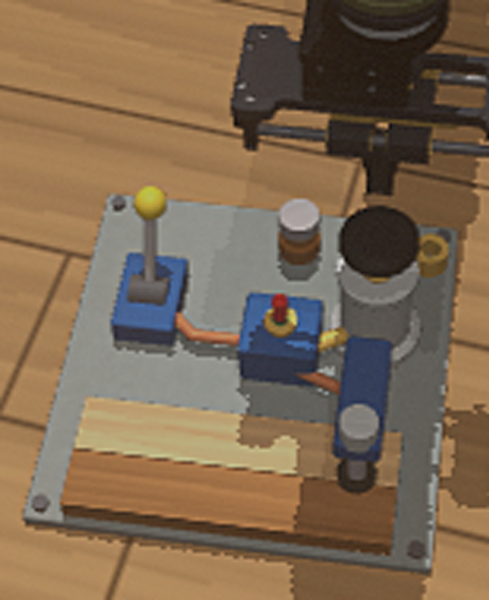

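After two more strokes the pin's tip and green pixels are unchanged, so it is at its stop. The knob is up. Next, go over to the robot side of the lever.

>>> move_arm([
  {"tx":-0.05,"ty":0,"tz":-0.12,"rx":-0.006,"ry":-0.003,"rz":-0.007},
  {"tx":-0.05,"ty":0,"tz":-0.12,"rx":0,"ry":0,"rz":0},
  {"tx":-0.05,"ty":0,"tz":-0.12,"rx":0,"ry":0,"rz":0},
  {"tx":-0.05,"ty":0,"tz":-0.12,"rx":0,"ry":0,"rz":0},
  {"tx":-0.05,"ty":0,"tz":-0.12,"rx":0,"ry":0,"rz":0},
  {"tx":0,"ty":0,"tz":0,"rx":0,"ry":0,"rz":0},
  {"tx":0,"ty":0,"tz":0,"rx":0,"ry":0,"rz":0},
  {"tx":0,"ty":0,"tz":0,"rx":0,"ry":0,"rz":0},
  {"tx":0,"ty":0,"tz":0,"rx":0,"ry":0,"rz":0},
  {"tx":0,"ty":0,"tz":0,"rx":0,"ry":0,"rz":0},
])

```text
clock: 17.95
tool_pos: [529.5, -112.0, 201.7]
ee_rot: [[0.99, 0.004, -0.141], [0.141, 0.002, 0.99], [0.004, -1.0, 0.001]]
force: [0.4, -0.5, 0.1]
gripper_width: -0.0
```

```bash
python3 st.py
```

```text
17.95 [ 529.5 -112.   201.7] force [ 0.4 -0.5  0.1] yaw 0.14146746155106593 y axis [ 0.004  0.002 -1.   ]
to knob top, tool axes /300: [0.269 0.191 0.608]
TCP in clamp [-79.5 -93.1]
rot to align /90deg [-0.001  0.005  0.002]
```

>>> move_arm([
  {"tx":-0.01,"ty":0.12,"tz":0.01,"rx":0,"ry":0.005,"rz":0},
  {"tx":0,"ty":0.12,"tz":0,"rx":0,"ry":0,"rz":0},
  {"tx":0,"ty":0.09,"tz":0,"rx":0,"ry":0,"rz":0},
  {"tx":0,"ty":0.02,"tz":0,"rx":0,"ry":0,"rz":0},
  {"tx":0,"ty":0,"tz":0,"rx":0,"ry":0,"rz":0},
  {"tx":0,"ty":0,"tz":0,"rx":0,"ry":0,"rz":0},
  {"tx":0,"ty":0,"tz":0,"rx":0,"ry":0,"rz":0},
  {"tx":0,"ty":0,"tz":0,"rx":0,"ry":0,"rz":0},
  {"tx":0,"ty":0,"tz":0,"rx":0,"ry":0,"rz":0},
  {"tx":0,"ty":0,"tz":0,"rx":0,"ry":0,"rz":0},
])

```text
clock: 19.2
tool_pos: [531.1, -107.2, 98.7]
ee_rot: [[0.99, 0.013, -0.137], [0.137, 0.002, 0.991], [0.013, -1.0, 0.0]]
force: [0.8, -0.1, 0.6]
gripper_width: 0.5
```

```bash
python3 st.py;python3 pic.py scene 7 235 200 390 390
```

```text
19.2 [ 531.1 -107.2   98.7] force [ 0.8 -0.1  0.6] yaw 0.1376206729144943 y axis [ 0.013  0.002 -1.   ]
to knob top, tool axes /300: [ 0.262 -0.151  0.594]
TCP in clamp [-77.3 -88.6]
rot to align /90deg [-0.     0.003  0.008]
```

View pics/scene7.png

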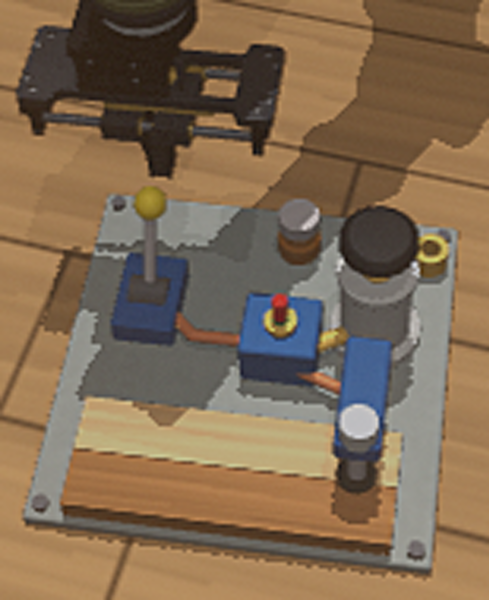

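The fingers are right behind the yellow ball, tip at crop (160,172) and ball at (150,203). Pushing along clamp +x.

>>> move_arm([
  {"tx":0.035,"ty":0,"tz":0,"rx":0,"ry":0.003,"rz":0.008},
  {"tx":0.035,"ty":0,"tz":0,"rx":0,"ry":0,"rz":0},
  {"tx":0.035,"ty":0,"tz":0,"rx":0,"ry":0,"rz":0},
  {"tx":0.035,"ty":0,"tz":0,"rx":0,"ry":0,"rz":0},
  {"tx":0.035,"ty":0,"tz":0,"rx":0,"ry":0,"rz":0},
  {"tx":0.035,"ty":0,"tz":0,"rx":0,"ry":0,"rz":0},
  {"tx":0.035,"ty":0,"tz":0,"rx":0,"ry":0,"rz":0},
  {"tx":0.035,"ty":0,"tz":0,"rx":0,"ry":0,"rz":0},
  {"tx":0.025,"ty":0,"tz":0,"rx":0,"ry":0,"rz":0},
  {"tx":0.0,"ty":0,"tz":0,"rx":0,"ry":0,"rz":0},
])

```text
clock: 20.5
tool_pos: [622.7, -95.7, 96.9]
ee_rot: [[0.991, -0.015, -0.131], [0.131, -0.001, 0.991], [-0.015, -1.0, 0.001]]
force: [-1.5, -1.0, 0.9]
gripper_width: 0.8
```

```bash
python3 st.py;python3 pic.py scene 8 235 200 390 390
```

```text
20.5 [622.7 -95.7  96.9] force [-1.5 -1.   0.9] yaw 0.13168300521161755 y axis [-0.015 -0.001 -1.   ]
to knob top, tool axes /300: [-0.053 -0.159  0.598]
TCP in clamp [ 15.  -89.4]
rot to align /90deg [-0.001 -0.001 -0.01 ]
```

View pics/scene8.png

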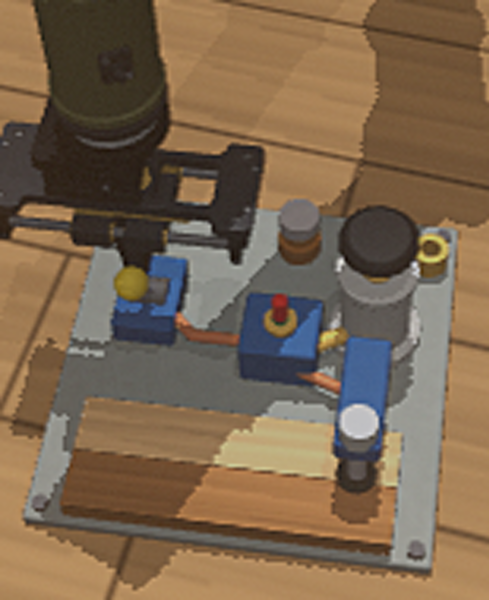

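The lever is over, with the ball at crop (131,284). Push gently on until the force shows the stop.

>>> move_arm([
  {"tx":0.015,"ty":0,"tz":0,"rx":0,"ry":0,"rz":0},
  {"tx":0.015,"ty":0,"tz":0,"rx":0,"ry":0,"rz":0},
  {"tx":0.015,"ty":0,"tz":0,"rx":0,"ry":0,"rz":0},
  {"tx":0.012,"ty":0,"tz":0,"rx":0,"ry":0,"rz":0},
  {"tx":0.012,"ty":0,"tz":0,"rx":0,"ry":0,"rz":0},
  {"tx":0.012,"ty":0,"tz":0,"rx":0,"ry":0,"rz":0},
  {"tx":0.012,"ty":0,"tz":0,"rx":0,"ry":0,"rz":0},
  {"tx":0.012,"ty":0,"tz":0,"rx":0,"ry":0,"rz":0},
  {"tx":0.012,"ty":0,"tz":0,"rx":0,"ry":0,"rz":0},
  {"tx":0.012,"ty":0,"tz":0,"rx":0,"ry":0,"rz":0},
])

```text
clock: 21.8
tool_pos: [622.7, -95.6, 97.5]
ee_rot: [[0.988, -0.102, -0.12], [0.122, 0.011, 0.992], [-0.1, -0.995, 0.023]]
force: [-13.3, -0.3, 8.7]
gripper_width: 0.4
```

```bash
python3 st.py
```

```text
21.8 [622.7 -95.6  97.5] force [-13.3  -0.3   8.7] yaw 0.12271976764175957 y axis [-0.102  0.011 -0.995]
to knob top, tool axes /300: [-0.072 -0.138  0.6  ]
TCP in clamp [ 15.1 -89.3]
rot to align /90deg [-0.015 -0.008 -0.063]
```

The TCP stalled at clamp x 15, matching the predicted 15.5 for shut, with 13 N on it, so the lever is on its stop. Back away, rise, and check.

>>> move_arm([
  {"tx":-0.05,"ty":0,"tz":0,"rx":0,"ry":0,"rz":0},
  {"tx":-0.1,"ty":0,"tz":0,"rx":-0.01,"ry":-0.008,"rz":-0.05},
  {"tx":-0.1,"ty":0,"tz":0,"rx":0,"ry":0,"rz":0},
  {"tx":-0.1,"ty":0,"tz":0,"rx":0,"ry":0,"rz":0},
  {"tx":0,"ty":-0.15,"tz":0,"rx":0,"ry":0,"rz":0},
  {"tx":0,"ty":-0.15,"tz":0,"rx":0,"ry":0,"rz":0},
  {"tx":0,"ty":-0.15,"tz":0,"rx":0,"ry":0,"rz":0},
  {"tx":0,"ty":0,"tz":0,"rx":0,"ry":0,"rz":0},
  {"tx":0,"ty":0,"tz":0,"rx":0,"ry":0,"rz":0},
  {"tx":0,"ty":0,"tz":0,"rx":0,"ry":0,"rz":0},
])

```text
clock: 23.05
tool_pos: [523.6, -105.7, 241.3]
ee_rot: [[0.99, -0.006, -0.138], [0.138, 0.01, 0.99], [-0.004, -1.0, 0.011]]
force: [-0.4, -0.8, 0.2]
gripper_width: 0.5
```

```bash
python3 st.py;python3 pic.py scene 9 235 200 390 390;python3 pic.py top 9 0 0 640 480
python3 - <<'E'
from h import *
S=pickle.load(open("scene9.pkl","rb"));T=pickle.load(open("top9.pkl","rb"))
ys=blobs(S,(22,150,90),(35,255,255),(235,250,300,300));yt=blobs(T,(22,150,90),(35,255,255),(345,150,395,230));print(ys,yt)
Rc=np.array([[np.cos(.1335),-np.sin(.1335)],[np.sin(.1335),np.cos(.1335)]]);t=np.array([595.9,-9.1])
e=Rc@[38,-90]+t;print("expected px",proj(S,np.array([*e,104])),proj(T,np.array([*e,104])))
print("pin",blobs(S,(0,150,80),(8,255,255),(310,285,340,320),2),"green",blobs(S,(40,80,40),(85,255,255),(310,285,340,320),1))
if ys and yt:
    b=tri(T,yt[0][0],S,ys[0][0]);print("ball",b,Rc.T@(b[:2]-t))
E
```

```text
23.05 [ 523.6 -105.7  241.3] force [-0.4 -0.8  0.2] yaw 0.13804830069192692 y axis [-0.006  0.01  -1.   ]
to knob top, tool axes /300: [0.286 0.326 0.582]
TCP in clamp [-84.5 -86.1]
rot to align /90deg [-0.007  0.003 -0.003]
[((np.float64(276.1), np.float64(289.3)), [36, 34, 11, 11, 87])] [((np.float64(363.2), np.float64(187.4)), [17, 35, 4, 6, 16])]
expected px [276.67675966 289.52750138] [365.91153164 188.25083756]
pin [((np.float64(322.9), np.float64(296.8)), [11, 8, 5, 9, 30])] green [((np.float64(323.0), np.float64(302.0)), [12, 17, 3, 1, 3])]
ball [647.93719978 -88.99694264 110.055808  ] [ 40.93959075 -86.11237723]
```

View pics/scene9.png

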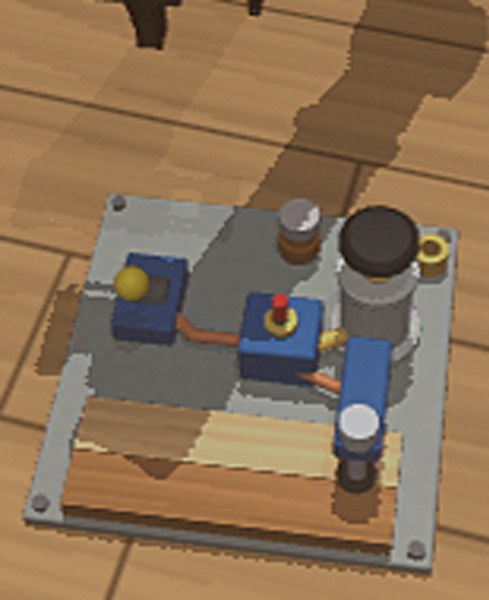

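View pics/top9.png

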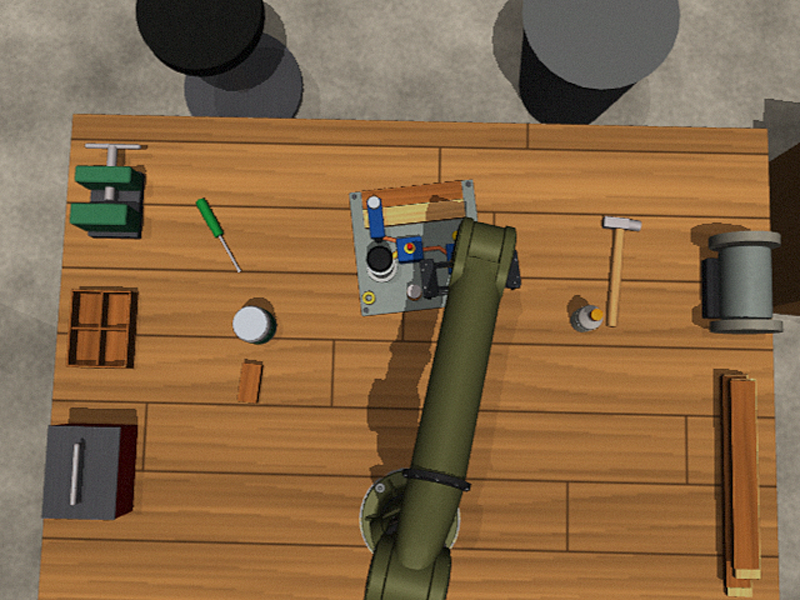

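The shut ball sits at scene (276,289), within a pixel of its predicted position. The pin is out with green showing, the knob is up, and the bystanders are where they were. Handing in.

```bash
python3 -c "
from plant import ctrl
print(ctrl.close_job())"
```

```text
the job is handed in; nothing more can be done
None
```

The clamp is pumped up and the valve lever is shut. I handed the job in at about 23 s, with no verdict reported.

- **Pumping:** I pressed the knob with the closed fingers for six strokes. Each stroke I read the pose on reached the bottom stop at about 125 mm, with 29 to 38 N on the tool; one of the last two was not read at the bottom. The pin did not rise any further over the last two strokes, so I take it to be at its stop. The knob is back up.
- **Lever:** I pushed the yellow ball away from the robot until it stalled at 13 N, where the geometry predicts the shut position. I then backed off and rose clear.
- **Final pictures:** In the scene view the ball is within 1 px of the predicted shut position. The jar, ring and other bystanders look unmoved by eye.
- **Weaker checks:** The green foot is only about 3 pixels in the image, and the pin tip rose about 5 px, against 5.8 px for full travel from fully in. That fits a pin that started slightly out, but it rests mostly on the extra strokes changing nothing. In the top view the arm partly hid the ball, so its triangulated position was off by 3 to 4 mm sideways and 6 mm in height.

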